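Check the skillet's heat with the contact thermometer

ROBOT

A 6-joint arm with a two-finger parallel gripper is mounted at the origin on the work surface. World frame = base frame: x ahead of the robot, y to its left, z up, the work surface at z = 0. Lengths are in m, angles in rad, forces in N, time in s.
With the tool pointing down it reaches from about 0.4 to 0.825 m from the base axis. Payload 7 kg.
Tool frame: the origin (TCP) lies at the very end of the fingers, on their centre line; the grasp point (between the pads) lies 19 mm behind it; x points along the fingers, y is the direction in which the jaws open and shut, and the axes are right-handed (so a half turn about x gives the same grasp; the last joint's range is limited). The gripper opens to 88 mm and grips with 3 to 60 N. Pads are 19 mm wide; open, the fingers measure 130 mm over their backs; the gripper's body (78 mm by 193 mm) begins 47 mm behind the grasp point.
Start: joints at [1.58, 0.359, 0.012, 0, -1.224, -0.288], TCP at [0.186, 0.649, 0.227] pointing down, gripper open.
Joint ranges: [-3.07, 3.07], [-1.43, 2.12], [-1.02, 1.25], [-3.03, 1.67], [-3.05, -0], [-3.03, 3.03]. Speed limits (rad/s): [2.39, 2.39, 3.01, 3.14, 3.14, 3.14].

INTERFACE

Orientations are given as [roll, pitch, yaw] about the fixed x, y, z axes, in that order (R = Rz(yaw) Ry(pitch) Rx(roll)).
In Python, from station import arm gives the robot as it stands.
- The arm moves only by the shell command python3 -m inch 'ROWS' [OPENING] [FORCE]. ROWS is text: rows parted by semicolons, each of 6 numbers parted by spaces: the shift along the world's x, y, z in units of 30 mm (1.0 is 30 mm), then the turn, a rotation vector about the world's x, y, z in units of 5 degrees (1.0 is 5 degrees). In form: dx dy dz wx wy wz; .... A call has 1 to 12 rows; each row shifts and turns the commanded pose from where the row before left it; what a row does not reach is not made up. A row lasts 1/8 s, in which the tool goes at most 62.5 mm and 10.7 degrees, less where a joint would pass 70% of its speed; a pose out of reach is approached as far as the arm can. A call is refused whole if a number of a shift passes 1 or a number of a turn 1, either way. A call with a gripper value outside its range is refused whole. OPENING is the opening, from 0 (shut) to 1 (fully open), set as the call begins (- or left out, the last holds). The fingers move at their own pace and stop on an object; FORCE is the grip in N (left out, the last holds). Time passes only in rows, so rows that do not move let the fingers close. It gives the time, the measured TCP pose, the force and the opening at its end, in the units of the state.
- arm.get_state(): the state, without advancing time (a new reading comes with each control period).
- arm.grab_frame(name): name is "scene" or "top" or "wrist"; returns a dict with "frame" (400x640x3 uint8, red, green, blue), "range_z" (400x640 float32, m along the optical axis (not along the pixel's ray), 0 where there is no reading), "mtx" (3x3 intrinsics, pixels), "pose" (4x4, takes a point from camera to world coordinates). Camera axes: x right, y up, looking along -z (the intrinsics and any distortion apply to the point x, -y, -z); pixel columns grow to the right and rows downward; lengths in m; the calibration is good to about 2 mm. A picture is of the moment at which its call begins.
- arm.job_done(): hands the job in, once; it reports no verdict.
Trained networks look in a picture, given as the dict that the camera call returned (one of the last four; its "shot" number tells which), for a name from the list of things; names that differ only in an ending like _2 or _b are one class to them, and where a whole thing is asked for, a point or a joint stands for the part that bears it (a point fixed in the world has none). Each returns a list of dicts, best first, with "confidence" (0 to 1); they miss things now and then, are a little off and sometimes report something else, mostly with a low value. They report only what shows in the picture. A call takes as long as a camera call. They do not tell look-alikes from the thing itself.
- arm.search_frame(picture, target): "extent" ([centre column, centre row, width, height] as shares, 0 to 1, of the picture: columns of its width, rows of its height, round what is visible of it).
- arm.masks_of(picture, target): "mask" (400x640 bool, what is visible of it) and "extent" ([centre column, centre row, width, height] as shares, 0 to 1, of the picture: columns of its width, rows of its height, round what is visible of it).
- arm.place_of(picture, target): "position" ([column, row] as shares, 0 to 1, of the picture: columns of its width, rows of its height: a listed point, or the origin of a listed thing).
The state is a dict: "t": time; "q": joint angles; "qd": joint speeds; "joint_efforts": joint torques, N m; "eef_pos": TCP position; "ee_rot": TCP orientation; "force": force on the tool from outside, world axes, zero at the start; "moment": the same for the moment, N m; "width": finger opening in m.
Only numpy, scipy, OpenCV 4.12 (cv2) and the standard library are available. Lean on these libraries where they do the work, as an engineer would, in place of code of your own. Each camera call takes 0.05 s, during which the arm holds its last target. There are 200 camera calls.

TASK

Take the lid off the skillet and lay it flat, knob up, in the middle of the round wooden board. Then draw the contact thermometer out of its leaning dock and hold it upright with its sprung tip on the bright test spot inside the skillet, pressing gently so that the tip goes about half-way in. Finish like that, still holding it in the gripper with the tip on the spot, and do not push the skillet or anything else on the counter out of place.

Things in the scene. Friction and masses are not known exactly. Their poses are not given: they have to be found in the camera images.
- pan: dark cast-iron skillet standing loose on the black glass hob (hob top 4 mm above the counter). 184 mm wide at the rim, 156 mm at the foot, 45 mm high, wall 4 mm, floor 6 mm thick, 1.3 kg. Origin: centre of its underside; x points along its handle, a round bar that ends 243 mm from the centre; z up.
- test_spot (a point): the marked spot: centre of a bright bare-metal disc, 18 mm across, flush on the inner floor of the skillet, 30 mm from the skillet's centre towards its handle, 6 mm above the skillet's underside. Hidden under the lid at the start.
- lid: round steel lid, 192 mm across, about 0.3 kg, lying on the skillet's rim. Origin: centre of its flat underside; z up. Slightly domed: 4 mm thick at the edge, 18 mm at the centre, then a 16 mm thick stem and the knob.
- lid_knob (a point): centre to grip of the lid's black knob: an upright cylinder 30 mm in diameter, from 33 to 57 mm above the lid's underside; this point is 46 mm above it.
- board: round dark wooden board, 210 mm across, 18 mm thick, fixed to the counter. Origin: centre of its underside (counter level).
- dock: fixed steel thermometer dock: base 110 x 85 mm, two side walls (outer faces 76 mm apart in y), slanted seat plate 66 x 66 x 12 mm with an 18 mm hole; up to 120 mm high. Origin: on the counter under the middle of the seat; z up. The seat leans 0.35 rad so that the thermometer's handle tilts towards the dock's -x.
- dock_seat (a point): centre of the upper face of the dock's seat, at the mouth of the hole, 108 mm above the counter. The thermometer's flange rests here.
- probe: contact thermometer, 0.12 kg, in the dock at first. Origin: centre of its flange's underside; z runs along it, tip to handle top. Grey flange 36 mm wide, z 0 to 6 mm; grey handle 30 mm (x) by 24 mm (y), z 6 to 106 mm, black display on its -x face; steel stem 12 mm thick to z -72 mm; then the sprung tip, 14 mm wide, ending at z -87 mm. Draw it out along its axis by 95 mm or more.
- probe_grip (a point): middle of the thermometer's handle to grip, on its axis 65 mm above the flange's underside (152 mm above the end of the free tip). In the dock the top of the handle stands about 215 mm above the counter. Axes as probe.
- tip_end (a point): centre of the end face of the thermometer's tip; it moves with the tip. Axes as probe.
- tip (a joint): how far the sprung tip is pushed in (m): 0 free, 0.007 fully in (the stop). The spring gives about 0.6 N per mm plus 0.3 N, so half-way (3.5 mm) is about 2.4 N.
- saucepan: steel saucepan, 144 mm wide, 89 mm high with black handle, on the hob; a bystander. Origin: centre of its underside.
- mill: wooden pepper mill, 50 mm wide, 135 mm high; a bystander. Origin: centre of its underside.
- salt: white salt jar with steel cap, 48 mm wide, 60 mm high; a bystander. Origin: centre of its underside.
- spoon: wooden spoon, 240 mm long, lying; a bystander. Origin: on its long axis.
- jar: glass jar 68 mm wide, 100 mm high; a bystander. Origin: centre of its underside.
Mind the look-alikes: they are no part of the job. What is shaped like the dock but orange or yellow is not meant.

How it is judged:
On the way, in this order (a step that is already met when the one before it is completed fails the run):
1. the lid lies flat, knob up, on the middle of the round board, let go and at rest (horizontal distance between lid and board below 0.05 m and height (world z) of lid between 0.013 and 0.023 m and angle between lid's own z axis and vertical below 0.08 rad and linear speed of lid below 0.03 m/s and contact force between the fingers and lid below 0.1 N), for 0.3 s.
2. the gripper carries the thermometer clear of its dock (contact force between the fingers and probe above 1 N and contact force between probe and dock below 0.05 N and distance between probe and dock_seat above 0.09 m), for 0.2 s.
At the end, for the whole second after the job is handed in: Thermometer held still, upright within 8 degrees, tip within 9 mm of the test spot's centre, on the skillet's floor with 0.5 to 5 N, pushed in 1.5 to 5.8 mm; arm not touching the skillet, skillet moved under 20 mm; lid flat, knob up, let go, at rest, within 50 mm of the board's centre (all of step 1 and angle between probe's own z axis and vertical below 0.14 rad and height (world z) of probe above 0.05 m and horizontal distance between tip_end and test_spot below 0.009 m and distance between tip_end and test_spot below 0.012 m and value of joint tip between 0.0015 and 0.0058 m and contact force between probe and pan between 0.5 and 5 N and contact force between the fingers and probe above 1 N and contact force between probe and dock below 0.05 N and contact force between the arm and pan below 0.1 N and linear speed of probe below 0.02 m/s and distance of pan from where it was at the start of the episode below 0.02 m); the arm keeps its last pose, push and grip.
It fails at once if the skillet is pushed more than 20 mm out of place (distance of pan from where it was at the start of the episode above 0.02 m).
It fails at once if the thermometer is pressed on the skillet with more than 12 N (contact force between probe and pan above 12 N).
It fails at once if a bystander on the counter is moved more than 30 mm (distance of any of saucepan, mill, salt, spoon, jar from where it was at the start of the episode above 0.03 m).
It also fails if it takes over 58 s, if anything falls off the work surface, if the arm or the gripper's body presses on something with over 40 N, if the wrist force passes 120 N, or if a joint passes its speed limit or range.

## Working session

There is one attempt and no reset: what is moved stays moved. The work goes in short steps, Python scripts to look and compute and a shell command to move; the robot and the scene stay as the last step left them, time stands still between calls to the robot, and variables do not carry over. Pictures are saved under pics/ and viewed, about 8 in all and at most 12, crops included, and the job is handed in when it is done.

```bash
mkdir -p pics; ls; cat > h.py <<'E'
import numpy as np, cv2
from station import arm
def w(p,u,v,z=None):
    """pixel -> world, by depth, or on the plane z"""
    K,T=p["mtx"],p["pose"]
    r=np.array([(u-K[0,2])/K[0,0],-(v-K[1,2])/K[1,1],-1.])
    d=T[:3,:3]@r;o=T[:3,3]
    s=p["range_z"][int(v),int(u)] if z is None else (z-o[2])/d[2]
    return o+d*s
def cloud(p):
    K,T=p["mtx"],p["pose"];v,u=np.mgrid[:400,:640];z=p["range_z"]
    r=np.stack([(u-K[0,2])/K[0,0]*z,-(v-K[1,2])/K[1,1]*z,-z],-1)
    return r@T[:3,:3].T+T[:3,3]
def save(p,n,box=None,f=1):
    i=p["frame"]
    if box: i=i[box[1]:box[3],box[0]:box[2]]
    cv2.imwrite("pics/"+n,cv2.resize(i[...,::-1],None,fx=f,fy=f,interpolation=cv2.INTER_CUBIC))
E
python3 - <<'E'
from h import *
for n in ("top","scene"):
    p=arm.grab_frame(n); save(p,n+".png")
    print(n,p["pose"].round(3).tolist(),p["mtx"].round(1).tolist(), [k for k in p])
    for t in ("lid","lid_knob","board","dock","dock_seat","probe","probe_grip","pan"):
        for r in arm.place_of(p,t)[:3]:
            u,v=r["position"][0]*640,r["position"][1]*400
            print(t,round(r["confidence"],2),round(u),round(v),w(p,u,v).round(3))
print(arm.get_state())
E
```

```text
pics
top [[-0.028, 0.985, -0.173, 0.277], [-0.999, -0.031, -0.011, -0.104], [-0.016, 0.173, 0.985, 1.357], [0.0, 0.0, 0.0, 1.0]] [[392.2, 0.0, 320.8], [0.0, 392.2, 197.7], [0.0, 0.0, 1.0]] ['frame', 'range_z', 'mtx', 'pose', 'shot']
lid 0.83 250 206 [0.481 0.148 0.066]
lid 0.56 399 205 [ 0.477 -0.356  0.02 ]
lid 0.15 409 147 [ 0.663 -0.39   0.081]
lid_knob 0.95 243 203 [0.487 0.161 0.106]
board 0.67 400 206 [ 0.474 -0.36   0.023]
dock 0.78 200 282 [0.241 0.296 0.112]
dock 0.76 353 267 [ 0.272 -0.192  0.01 ]
dock 0.72 460 250 [ 0.277 -0.104  1.357]
dock_seat 0.97 324 206 [ 0.457 -0.101  0.188]
dock_seat 0.88 354 266 [ 0.276 -0.196  0.006]
dock_seat 0.75 185 282 [0.242 0.343 0.11 ]
probe 0.67 319 200 [ 0.483 -0.085  0.135]
probe 0.19 325 205 [ 0.461 -0.103  0.18 ]
probe_grip 0.58 324 207 [ 0.45  -0.099  0.212]
scene [[-0.839, -0.305, 0.451, 1.122], [0.544, -0.441, 0.713, 0.87], [-0.018, 0.844, 0.536, 0.845], [0.0, 0.0, 0.0, 1.0]] [[393.0, 0.0, 320.8], [0.0, 393.0, 196.9], [0.0, 0.0, 1.0]] ['frame', 'range_z', 'mtx', 'pose', 'shot']
lid 0.86 373 248 [0.498 0.172 0.07 ]
lid_knob 0.77 372
[... 482 characters left out ...]
-0.085  0.17 ]
pan 0.83 374 261 [0.527 0.211 0.062]
{'t': 0.9, 'q': array([ 1.58008998e+00,  3.58580542e-01,  1.18974014e-02, -1.84601690e-05,
       -1.22409471e+00, -2.88103002e-01]), 'qd': array([ 2.26475956e-05, -1.12695552e-03,  9.11369954e-04,  1.80224139e-03,
        6.98909435e-04, -7.34929250e-04]), 'joint_efforts': array([ 1.22251105e-03, -5.82354748e+01,  2.93301469e+01,  7.00177252e+00,
        1.27051727e-02, -1.55124417e-05]), 'eef_pos': array([0.18577083, 0.6489071 , 0.22656937]), 'ee_rot': array([-0.52843396,  1.57077097,  2.33434308]), 'force': array([0.27742429, 0.20047305, 0.24798014]), 'moment': array([-0.03284115, -0.02765536, -0.02096657]), 'width': 0.08724596051601785}
```

View pics/top.png

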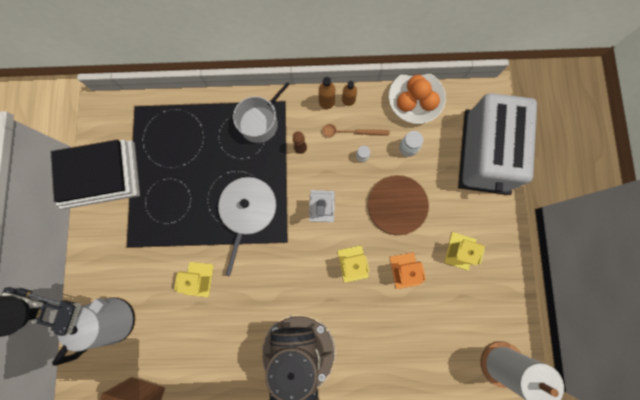

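View pics/scene.png

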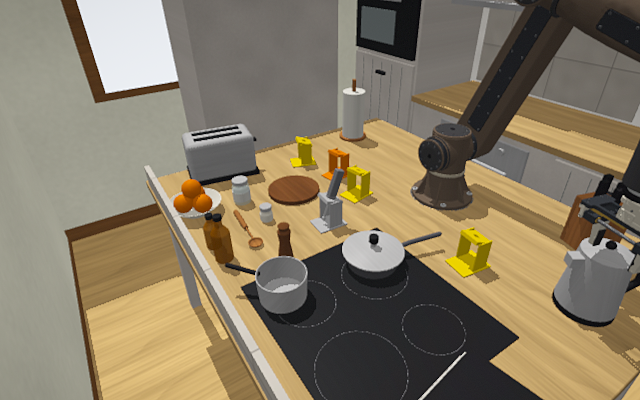

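Scene: the grey dock with the thermometer is at top (321,206). The look-alikes are yellow at (353,264), (195,282) and (465,250), and orange at (407,270). The lid on the skillet is at (246,205), with the handle towards (230,272). The board is at (398,205). I choose the grey dock and will check it in a close crop.

```bash
python3 - <<'E'
from h import *
from scipy.optimize import least_squares
def circ(P):
    f=lambda a:np.hypot(P[:,0]-a[0],P[:,1]-a[1])-a[2]
    return least_squares(f,[*P[:,:2].mean(0),.1],loss="soft_l1",f_scale=.003).x.round(4)
for n in ("top","scene"):
    p=arm.grab_frame(n);C=cloud(p)
    if n=="top": save(p,"dock.png",(230,160,370,290),5)
    for t in ("lid","board","pan","probe","dock"):
        for m in arm.masks_of(p,t)[:3 if t=="dock" else 1]:
            M=m["mask"];P=C[M];print(n,t,round(m["confidence"],2),"ext",np.round(np.array(m["extent"])*[640,400,640,400]),"med",np.median(P,0).round(3),"min",P.min(0).round(3),"max",P.max(0).round(3))
            if t in("lid","board"):
                c,_=cv2.findContours(M.astype(np.uint8),0,1);k=max(c,key=cv2.contourArea)[:,0]
                z=.053 if t=="lid" else .018
                print(" circle",circ(np.array([w(p,u,v,z) for u,v in k])))
            if t=="probe":
                for a in np.arange(.10,.22,.015):
                    q=P[(P[:,2]>a)&(P[:,2]<a+.015)]
                    if len(q):print("  ",round(a,3),len(q),q.mean(0).round(4))
    q=C[(abs(C[...,2]-.1)<.015)&(np.hypot(C[...,0]-.49,C[...,1]-.165)<.04)]
    print("knob",len(q),q.mean(0).round(4), q[:,2].max())
    q=C[(abs(C[...,2]-.035)<.03)&(C[...,0]<.40)&(C[...,0]>.2)&(abs(C[...,1]-.2)<.06)&(C[...,2]>.02)]
    print("handle",len(q),q.mean(0).round(4),q.min(0).round(3),q.max(0).round(3)); 
    if len(q)>5: print(cv2.fitLine(q[:,:2].astype(np.float32),cv2.DIST_HUBER,0,.01,.01).ravel())
E
```

```text
top lid 0.69 ext [246. 206.  52.  52.] med [0.485 0.159 0.062] min [ 0.277 -0.104  0.002] max [0.586 0.255 1.357]
 circle [0.4887 0.1623 0.0938]
top board 0.91 ext [399. 207.  60.  66.] med [ 0.478 -0.353  0.02 ] min [ 0.277 -0.466 -0.007] max [ 0.586 -0.104  1.357]
 circle [ 0.4801 -0.3535  0.1042]
top pan 0.65 ext [233. 252.  17.  43.] med [0.325 0.204 0.059] min [ 0.261 -0.104  0.007] max [0.395 0.225 1.357]
top probe 0.51 ext [320. 207.  12.  17.] med [ 0.451 -0.088  0.205] min [ 0.427 -0.103  0.112] max [ 0.49  -0.074  0.216]
   0.1 8 [ 0.4742 -0.089   0.1137]
   0.115 9 [ 0.4839 -0.0889  0.121 ]
   0.13 6 [ 0.4831 -0.0919  0.1347]
   0.145 8 [ 0.477  -0.0893  0.1507]
   0.16 8 [ 0.4712 -0.091   0.167 ]
   0.175 10 [ 0.4618 -0.0921  0.1823]
   0.19 24 [ 0.4413 -0.0868  0.2   ]
   0.205 67 [ 0.4448 -0.0872  0.21  ]
top dock 0.93 ext [352. 264.  29.  32.] med [ 0.284 -0.185  0.101] min [ 0.226 -0.238 -0.002] max [ 0.342 -0.104  1.357]
top dock 0.87 ext [322. 205.  23.  30.] med [ 0.47  -0.094  0.101] min [ 0.277 -0.132 -0.002] max [ 0.542 -0.046  1.357]
top dock 0.78 ext [465. 251
[... 932 characters left out ...]
1 -0.0832  0.1523]
   0.16 45 [ 0.4627 -0.0835  0.1673]
   0.175 43 [ 0.4562 -0.0819  0.1822]
   0.19 48 [ 0.4506 -0.0819  0.1973]
   0.205 30 [ 0.4465 -0.0856  0.2094]
scene dock 0.96 ext [468. 254.  40.  48.] med [0.251 0.336 0.032] min [ 0.151  0.27  -0.002] max [1.122 0.87  0.845]
scene dock 0.81 ext [356. 184.  31.  41.] med [ 0.285 -0.184  0.039] min [ 0.19  -0.333  0.   ] max [1.122 0.87  0.845]
scene dock 0.79 ext [336. 163.  27.  31.] med [ 0.253 -0.377  0.067] min [ 0.094 -0.6    0.   ] max [1.122 0.87  0.845]
knob 95 [0.4931 0.165  0.1016] 0.11048666697244325
handle 223 [0.3334 0.2039 0.0556] [0.257 0.14  0.043] [0.4   0.229 0.064]
[ 0.9574875  -0.28847474  0.3465535   0.20198241]
```

View pics/dock.png

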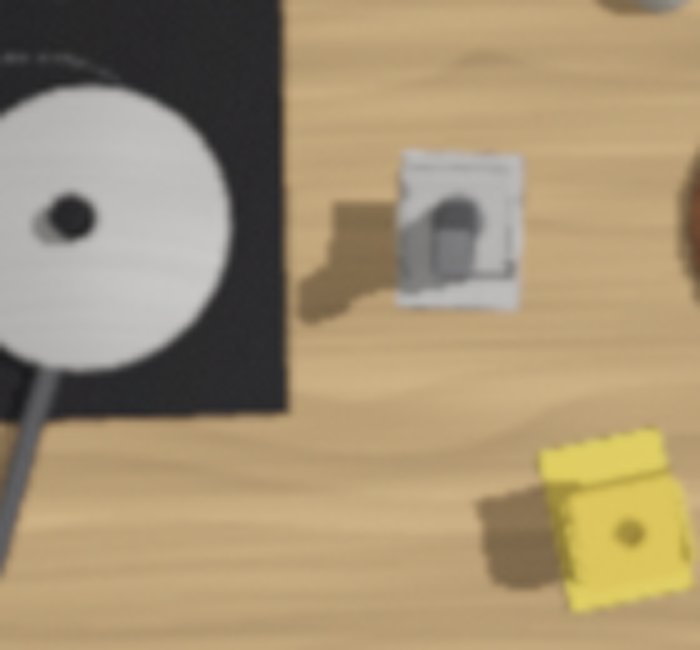

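The grey dock at crop (460,240) holds the thermometer, and its handle leans towards the robot (-x). The yellow one is empty. Next I work out the move to above the knob.

```bash
cat >> h.py <<'E'
from scipy.spatial.transform import Rotation as Ro
def rot(s): return Ro.from_euler("xyz",s["ee_rot"])
def go(pos,xax,yax):
    """shift (30 mm) and turn (5 deg) units to TCP pos with tool x, y axes"""
    s=arm.get_state();x=np.array(xax,float);x/=np.linalg.norm(x);y=np.array(yax,float);y-=x*(x@y);y/=np.linalg.norm(y)
    R=Ro.from_matrix(np.c_[x,y,np.cross(x,y)])
    print("shift",((np.array(pos)-s["eef_pos"])/.03).round(2),"turn",(np.degrees((R*rot(s).inv()).as_rotvec())/5).round(2),"alt",(np.degrees((R*Ro.from_euler('x',np.pi)*rot(s).inv()).as_rotvec())/5).round(2))
E
python3 - <<'E'
from h import *
s=arm.get_state();print(rot(s).as_matrix().round(3))
go([.488,.161,.12],[0,0,-1],[0,1,0])
E
```

```text
[[ 0.    -0.275 -0.961]
 [ 0.    -0.961  0.275]
 [-1.    -0.    -0.   ]]
shift [ 10.07 -16.26  -3.55] turn [  0.     0.   -32.81] alt [-0.    0.    3.19]
```

```bash
python3 -m inch '0.5 -0.5 0 0 0 0.3;0.6 -0.95 0 0 0 0.3;0.6 -1 0 0 0 0.3;0.6 -1 0 0 0 0.3;0.6 -1 0 0 0 0.3;0.6 -1 0 0 0 0.3;0.6 -1 0 0 0 0.3;0.6 -1 0 0 0 0.3;0.6 -1 0 0 0 0.3;0.6 -1 0 0 0 0.3;0.6 -1 0 0 0 0.2;0.6 -1 0 0 0 0' 1 && python3 -m inch '0.6 -1 0 0 0 0;0.6 -1 0 0 0 0;0.6 -1 -0.5 0 0 0;0.6 -1 -0.5 0 0 0;0.57 -0.81 -0.5 0 0 0;0 0 0 0 0 0;0 0 0 0 0 0'
python3 - <<'E'
from h import *
go([.488,.161,.079],[0,0,-1],[0,1,0]);print(arm.get_state()["q"].round(2))
p=arm.grab_frame("wrist");save(p,"w1.png");C=cloud(p)
print(p["pose"].round(3).tolist())
for r in arm.place_of(p,"lid_knob")[:2]:
    u,v=r["position"][0]*640,r["position"][1]*400;print(r["confidence"],u,v,w(p,u,v).round(4),w(p,u,v,.095).round(4))
q=C[(abs(C[...,2]-.105)<.006)&(np.hypot(C[...,0]-.49,C[...,1]-.163)<.04)];print(len(q),q.mean(0),(q.max(0)+q.min(0))/2)
E
```

```text
t: 3.0
eef_pos: [0.3993, 0.3044, 0.2268]
ee_rot: [-2.189, 1.57, 0.953]
force: [0.6, -0.6, -0.4]
width: 0.0879
t: 3.88
eef_pos: [0.4881, 0.1613, 0.1819]
ee_rot: [-2.693, 1.57, 0.448]
force: [0.1, -0.2, 1.0]
width: 0.0875
shift [-0.   -0.01 -3.43] turn [ 1.0e-02  0.0e+00 -3.6e+01] alt [-0.    0.01  0.  ]
[ 0.7   0.13 -0.4   0.   -1.04  0.87]
[[0.0, 0.954, 0.299, 0.57], [-1.0, 0.0, -0.0, 0.162], [-0.0, -0.299, 0.954, 0.342], [0.0, 0.0, 0.0, 1.0]]
0.91 316.224 200.2 [0.4932 0.1628 0.1065] [0.4895 0.1629 0.095 ]
1282 [0.49014251 0.16162631 0.10738294] [0.48877427 0.16185965 0.10467894]
```

View pics/w1.png

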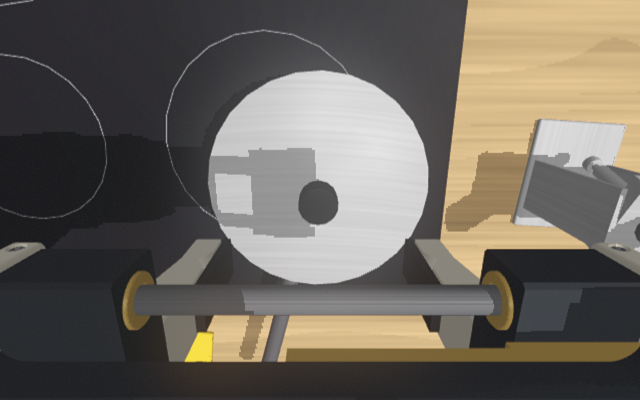

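The wrist view shows the knob at (318,202), centred between the fingers. I'm going down to grip it.

```bash
python3 -m inch '0.04 0.02 -0.8 0 0 0;0 0 -0.9 0 0 0;0 0 -0.9 0 0 0;0 0 -0.5 0 0 0;0 0 -0.3 0 0 0;0 0 0 0 0 0' && python3 -m inch '0 0 0 0 0 0;0 0 0 0 0 0;0 0 0 0 0 0;0 0 0 0 0 0;0 0 0.2 0 0 0;0 0 0.5 0 0 0' 0.1 35
```

```text
t: 4.72
eef_pos: [0.4891, 0.1619, 0.0796]
ee_rot: [1.043, 1.571, -2.097]
force: [-0.7, -0.1, -0.1]
width: 0.0876
t: 5.48
eef_pos: [0.4887, 0.1614, 0.1008]
ee_rot: [0.679, 1.569, -2.462]
force: [-0.8, 0.8, 0.4]
width: 0.0329
```

```bash
python3 -m inch '0 0 -0.7 0 0 0;0 0 0 0 0 0;0 0 0 0 0 0;0 0 0 0 0 0' && python3 -m inch '0 0 0.2 0 0 0;0 0 0.5 0 0 0;0 0 0 0 0 0;0 0 0 0 0 0'
```

```text
t: 5.98
eef_pos: [0.4944, 0.163, 0.0847]
ee_rot: [-2.882, 1.56, 0.263]
force: [7.9, -7.8, 19.6]
width: 0.0294
t: 6.48
eef_pos: [0.4887, 0.1617, 0.1004]
ee_rot: [-0.072, 1.57, 3.07]
force: [0.0, 0.6, -2.9]
width: 0.029
```

```bash
python3 -m inch '0 0 0.5 0 0 0;0 0 1 0 0 0;0 0 1 0 0 0;0 0 1 0 0 0;0 0 1 0 0 0;0 0 1 0 0 0;0 -0.3 0.7 0 0 0;0 -0.7 0 0 0 0;0 -1 0 0 0 0;0 -1 0 0 0 0;0 -1 0 0 0 0;0 -1 0 0 0 0' - 45 && python3 -m inch '0 -1 0 0 0 0;0 -1 0 0 0 0;0 -1 0 0 0 0;0 -1 0 0 0 0;0 -1 0 0 0 0;0 -1 0 0 0 0;0 -1 0 0 0 0;-0.1 -1 0 0 0 0;-0.1 -1 0 0 0 0;0 -1 0 0 0 0;0 -0.7 0 0 0 0;0 -0.4 0 0 0 0' && python3 -m inch '0 0 0 0 0 0;0 0 0 0 0 0'
python3 - <<'E'
from h import *
print(arm.get_state()["q"].round(2))
p=arm.grab_frame("scene");save(p,"s2.png",(220,80,540,320),2.4)
E
```

```text
t: 7.98
eef_pos: [0.488, 0.0099, 0.2857]
ee_rot: [0.217, 1.569, -2.924]
force: [0.6, 0.4, -2.3]
width: 0.0291
t: 9.48
eef_pos: [0.4818, -0.3224, 0.2855]
ee_rot: [-0.395, 1.569, 2.745]
force: [-0.6, -0.2, -2.9]
width: 0.0291
t: 9.72
eef_pos: [0.4828, -0.3209, 0.2863]
ee_rot: [-0.773, 1.57, 2.369]
force: [0.4, 0.3, -2.4]
width: 0.029
[-0.25  0.17 -0.11 -0.   -1.29  1.82]
```

View pics/s2.png

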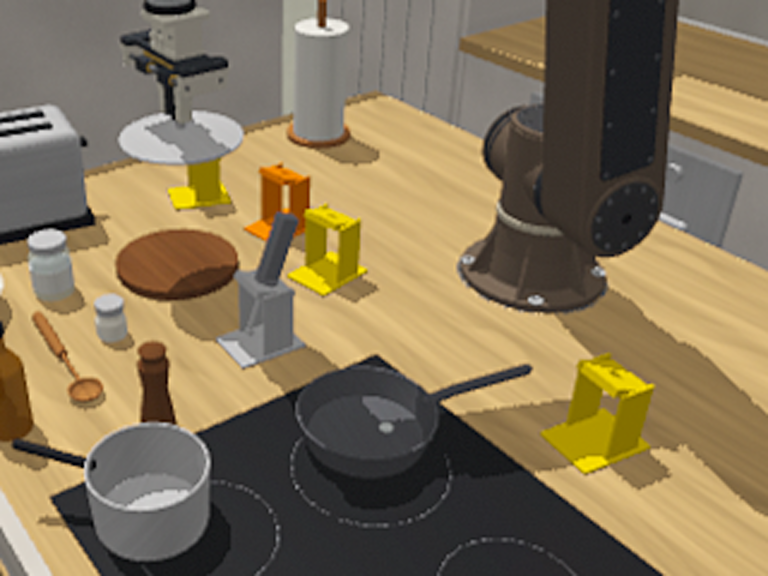

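The lid is held level and the skillet is open, with the bright spot at crop (386,427). I'm now placing the lid on the board.

```bash
python3 -m inch '-0.05 -0.5 -0.4 0 0 0;0 -0.5 -1 0 0 0;0 0 -1 0 0 0;0 0 -1 0 0 0;0 0 -1 0 0 0;0 0 -1 0 0 0;0 0 -0.9 0 0 0;0 0 -0.5 0 0 0;0 0 -0.5 0 0 0;0 0 -0.2 0 0 0;0 0 0 0 0 0' && python3 -m inch '0 0 -0.1 0 0 0;0 0 -0.1 0 0 0;0 0 0 0 0 0'
python3 - <<'E'
from h import *
for n in ("scene","top"):
    p=arm.grab_frame(n)
    if n=="scene":save(p,"s3.png",(240,120,360,230),5)
    for r in arm.place_of(p,"test_spot")[:2]:
        u,v=r["position"][0]*640,r["position"][1]*400;print(n,r["confidence"],round(u),round(v),w(p,u,v).round(4),w(p,u,v,.01).round(4))
E
```

```text
t: 11.15
eef_pos: [0.4817, -0.3514, 0.0616]
ee_rot: [1.223, 1.571, -1.918]
force: [-0.4, 1.3, -2.6]
width: 0.0291
t: 11.52
eef_pos: [0.4815, -0.3512, 0.0555]
ee_rot: [-0.845, 1.571, 2.297]
force: [-0.3, 0.2, -2.6]
width: 0.0291
scene 0.83 377 255 [0.4617 0.1532 0.0112] [0.4607 0.1521 0.01  ]
top 0.92 248 216 [0.4562 0.1635 0.013 ] [0.4566 0.1641 0.01  ]
```

```bash
python3 -m inch '0 0 -0.05 0 0 0;0 0 -0.05 0 0 0;0 0 0 0 0 0'; python3 -m inch '0 0 -0.05 0 0 0;0 0 0 0 0 0'
```

```text
t: 12.1
eef_pos: [0.4816, -0.3515, 0.0537]
ee_rot: [2.056, 1.57, -1.085]
force: [-3.3, 1.4, 8.8]
width: 0.0296
t: 12.35
eef_pos: [0.4816, -0.3515, 0.0537]
ee_rot: [2.2, 1.57, -0.941]
force: [-6.3, 6.0, 21.2]
width: 0.0287
```

Contact. I'm easing off slightly, then opening and rising.

```bash
python3 -m inch '0 0 0.07 0 0 0;0 0 0 0 0 0' && python3 -m inch '0 0 0 0 0 0;0 0 0 0 0 0;0 0 0 0 0 0;0 0 0 0 0 0;0 0 0.5 0 0 0;0 0 1 0 0 0;0 0 1 0 0 0;0 0 1 0 0 0;0 0 1 0 0 0;0 0 1 0 0 0;0 0 1 0 0 0' 1
python3 - <<'E'
from h import *
p=arm.grab_frame("wrist");C=cloud(p)
q=C[(C[...,2]>.068)&(C[...,2]<.085)&(np.hypot(C[...,0]-.481,C[...,1]+.351)<.04)];print("knob",len(q),q.mean(0),(q.max(0)+q.min(0))/2)
q=C[(C[...,2]<.05)&(np.hypot(C[...,0]-.481,C[...,1]+.351)<.09)&(np.hypot(C[...,0]-.481,C[...,1]+.351)>.04)]
A=np.c_[q[:,:2],np.ones(len(q))];print("plane",len(q),np.linalg.lstsq(A,q[:,2],rcond=None)[0],q[:,2].min())
p=arm.grab_frame("top");C=cloud(p)
for r in arm.place_of(p,"board")[:1]+arm.place_of(p,"lid")[:1]:
    print(r["confidence"],np.array(r["position"])*[640,400])
go([.42,-.088,.25],[0,0,-1],[0,1,0])
E
```

```text
t: 12.6
eef_pos: [0.4818, -0.3515, 0.0538]
ee_rot: [2.471, 1.57, -0.67]
force: [-2.2, 1.1, 7.1]
width: 0.0291
t: 13.98
eef_pos: [0.4814, -0.3513, 0.2505]
ee_rot: [2.707, 1.57, -0.434]
force: [0.6, -0.4, -0.7]
width: 0.0877
knob 666 [ 0.4773048  -0.35073569  0.07632797] [ 0.4763086  -0.35075962  0.07374893]
plane 15146 [-0.01975812  0.00079346  0.04027171] 0.02214836341708365
0.77 [393.792 204.2  ]
shift [-2.06  8.78  0.01] turn [-4.0e-02  1.0e-02  3.6e+01] alt [ 0.01  0.02 -0.  ]
```

The lid is on the board, level, with the knob top at 0.075 m. Now to the thermometer.

```bash
python3 -m inch '0 0.4 0.5 0 0 0;-0.2 1 0.5 0 0 0;-0.3 1 0 0 0 0;-0.3 1 0 0 0 0;-0.3 1 0 0 0 0;-0.3 1 0 0 0 0;-0.3 1 0 0 0 0;-0.3 1 0 0 0 0;-0.06 1 0 0 0 0;0 0.4 0 0 0 0;0 0 0 0 0 0;0 0 0 0 0 0' 
python3 - <<'E'
from h import *
s=arm.get_state();print(s["eef_pos"])
p=arm.grab_frame("wrist");save(p,"w2.png");C=cloud(p)
for n in ("probe","dock"):
  for m in arm.masks_of(p,n)[:1]:
    M=m["mask"];P=C[M];print(n,m["confidence"],np.array(m["extent"])*[640,400,640,400])
    if n=="probe":
      P=P[(P[:,2]>.1)&(P[:,2]<.23)]
      for a in np.arange(.10,.22,.01):
        q=P[(P[:,2]>a)&(P[:,2]<a+.01)]
        if len(q)>5:print("  ",round(a,3),len(q),q.mean(0).round(4),"x",q[:,0].min().round(4),q[:,0].max().round(4),"y",np.percentile(q[:,1],[3,97]).round(4))
for n in ("dock_seat","probe_grip"):
  for r in arm.place_of(p,n)[:1]:
    u,v=r["position"][0]*640,r["position"][1]*400;print(n,r["confidence"],u,v,w(p,u,v).round(4))
E
```

```text
t: 15.68
eef_pos: [0.4198, -0.0876, 0.2782]
ee_rot: [0.617, 1.57, -2.524]
force: [-0.0, -0.6, 0.1]
width: 0.0873
[ 0.41981635 -0.08761257  0.27815479]
probe 0.97 [320.384 150.4    37.376  99.8  ]
   0.11 264 [ 0.4797 -0.0897  0.1168] x 0.4648 0.4915 y [-0.1068 -0.0728]
   0.12 151 [ 0.4865 -0.0901  0.1238] x 0.4808 0.4907 y [-0.1009 -0.0786]
   0.13 139 [ 0.482  -0.0897  0.1351] x 0.478 0.4844 y [-0.1005 -0.0788]
   0.14 146 [ 0.4784 -0.0896  0.1451] x 0.4748 0.4808 y [-0.1005 -0.0785]
   0.15 169 [ 0.4746 -0.0897  0.1551] x 0.4693 0.4775 y [-0.1005 -0.0784]
   0.16 176 [ 0.4711 -0.0894  0.1651] x 0.466 0.4737 y [-0.1006 -0.0786]
   0.17 202 [ 0.4674 -0.0891  0.1751] x 0.4628 0.4701 y [-0.0998 -0.0781]
   0.18 218 [ 0.4638 -0.0886  0.1852] x 0.4578 0.4667 y [-0.0996 -0.0777]
   0.19 238 [ 0.4601 -0.0886  0.1952] x 0.4551 0.4626 y [-0.0996 -0.0774]
   0.2 834 [ 0.4419 -0.0875  0.2066] x 0.4265 0.4592 y [-0.099  -0.0762]
   0.21 642 [ 0.4485 -0.0879  0.2119] x 0.4369 0.456 y [-0.0982 -0.0778]
dock 0.98 [389.44  270.64   65.728 114.12 ]
dock_seat 0.66 411.52 305.28 [ 0.4489 -0.1111  0.3627]
probe_grip 0.56 318.272 156.8 [ 0.457  -0.0875  0.2039]
```

View pics/w2.png

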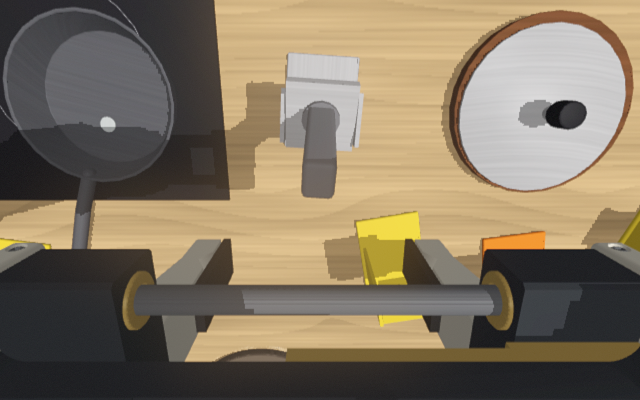

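The wrist view shows the grey thermometer from (318,190) to (320,110), leaning towards the robot in its grey dock. The lid lies on the board at right and the spot is at (108,124). I compute the tilted approach.

```bash
python3 - <<'E'
from h import *
go([.415,-.0858,.276],[.342,-.02,-.939],[.06,.998,0])
E
```

```text
shift [-0.16  0.07 -0.07] turn [-6.14  0.18 34.79] alt [-0.11 -4.01 -0.67]
```

```bash
python3 -m inch '-0.04 0.02 0 0 -0.8 -0.13;-0.04 0.02 0 0 -0.8 -0.13;-0.04 0.02 0 0 -0.8 -0.13;-0.04 0.02 0 0 -0.8 -0.13;0 0 -0.07 -0.1 -0.8 -0.13;0 0 0 0 0 0;0 0 0 0 0 0' && python3 - <<'E'
from h import *
go([.4595,-.0884,.154],[.342,-.02,-.939],[.06,.998,0])
p=arm.grab_frame("wrist");C=cloud(p)
M=arm.masks_of(p,"probe")[0]["mask"];P=C[M];P=P[(P[:,2]>.125)&(P[:,2]<.21)]
# in dock-aligned frame along estimated axes
a=np.array([-.342,.02,.939]);x=np.array([.938,-.056,.343]);y=np.array([.06,.998,0]);G=np.array([.453,-.088,.172])
for b in range(-45,45,15):
    d=P-G;k=(d@a*1000>b)&(d@a*1000<b+15);q=d[k]*1000
    if len(q)>5:print(b,len(q),"x",np.percentile(q@x,[5,50,95]).round(1),"y",np.percentile(q@y,[3,50,97]).round(1))
E
```

```text
t: 16.8
eef_pos: [0.4153, -0.0848, 0.2766]
ee_rot: [-3.139, 1.222, -0.052]
force: [0.7, -0.4, 0.3]
width: 0.0881
shift [ 1.47 -0.12 -4.09] turn [-12.29   0.68  33.78] alt [-0.01 -0.01 -0.05]
-45 87 x [13.1 14.9 15.2] y [-11.2  -1.1  10.3]
-30 96 x [13.3 14.9 15.2] y [-10.8  -0.2  10.6]
-15 123 x [13.3 14.9 15.2] y [-11.    0.7  10.7]
0 130 x [12.7 14.9 15.2] y [-11.3  -0.8  10.5]
15 159 x [13.9 14.9 15.2] y [-10.6   0.    9.9]
30 707 x [-12.8  -4.2  14.7] y [-11.   -0.1  10.8]
```

```bash
python3 -m inch '0.15 -0.01 -0.4 0 0 0;0.25 -0.02 -0.7 0 0 0;0.25 -0.02 -0.7 0 0 0;0.25 -0.02 -0.7 0 0 0;0.25 -0.02 -0.7 0 0 0;0.22 -0.02 -0.6 0 0 0;0.1 -0.01 -0.29 0 0 0;0 0 0 0 0 0' && python3 -m inch '0 0 0 0 0 0;0 0 0 0 0 0;0 0 0 0 0 0;0 0 0 0 0 0;0 0 0 0 0 0;0 0 0 0 0 0;0 0 0 0 0 0;0 0 0 0 0 0' 0.1 45
```

```text
t: 17.9
eef_pos: [0.4591, -0.0888, 0.1527]
ee_rot: [-3.142, 1.223, -0.056]
force: [-0.1, 0.4, 0.1]
width: 0.0878
t: 18.9
eef_pos: [0.459, -0.0885, 0.1532]
ee_rot: [-3.139, 1.222, -0.053]
force: [-0.1, -0.4, -0.6]
width: 0.0238
```

```bash
python3 -m inch '-0.11 0.01 0.3 0 0 0;-0.22 0.01 0.6 0 0 0;-0.22 0.01 0.6 0 0 0;-0.22 0.01 0.6 0 0 0;-0.22 0.01 0.6 0 0 0;-0.22 0.01 0.6 0 0 0;-0.22 0.01 0.6 0 0 0;-0.11 0.01 0.3 0 0 0;0 0 0 0 0 0;0 0 0 0 0 0;0 0 0 0 0 0'
python3 - <<'E'
from h import *
p=arm.grab_frame("scene");save(p,"s4.png",(240,80,480,290),3);
for n in ("top","scene"):
    p=arm.grab_frame(n);C=cloud(p)
    m=arm.masks_of(p,"pan")
    # bright spot centroid
    r=arm.place_of(p,"test_spot")
    if r:
        u,v=np.array(r[0]["position"])*[640,400];print(n,r[0]["confidence"],u,v,w(p,u,v,.01).round(4))
        g=cv2.cvtColor(p["frame"],cv2.COLOR_RGB2GRAY)
        u0,v0=int(u)-9,int(v)-9;c=g[v0:v0+19,u0:u0+19].astype(float);print(c.max(),np.median(c))
        k=c>(c.max()+np.median(c))/2;yy,xx=np.nonzero(k);print(len(yy),w(p,xx.mean()+u0,yy.mean()+v0,.01).round(4))
s=arm.get_state();go(s["eef_pos"],[0,0,-1],[.0,1,0])
E
```

```text
t: 20.27
eef_pos: [0.4126, -0.0862, 0.2786]
ee_rot: [-3.141, 1.223, -0.055]
force: [-0.8, -0.1, -0.9]
width: 0.0241
top 0.71 246.528 215.72 [0.4575 0.1704 0.01  ]
211.0 99.0
25 [0.4607 0.1696 0.01  ]
scene 0.93 377.79200000000003 255.92000000000002 [0.4612 0.1571 0.01  ]
228.0 100.0
20 [0.459  0.1678 0.01  ]
shift [0. 0. 0.] turn [  6.14  -0.16 -34.83] alt [0.1  4.   0.63]
```

View pics/s4.png

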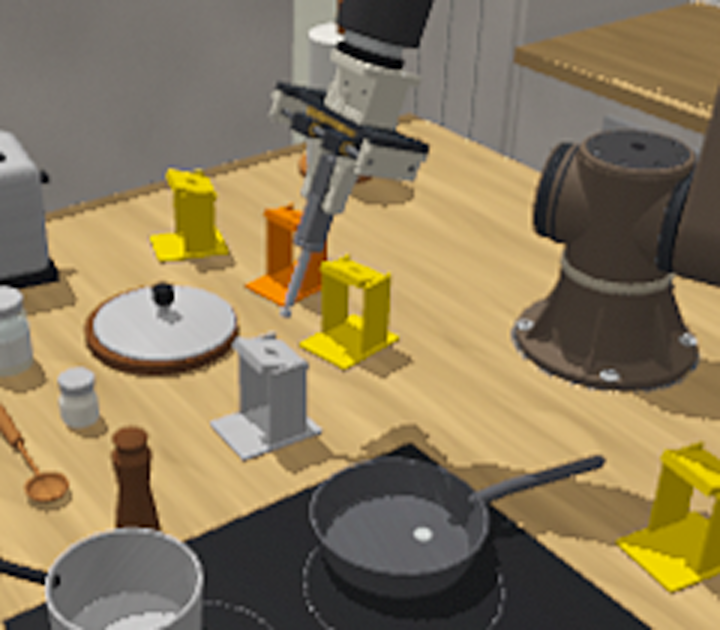

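The scene view shows the probe drawn clear of the grey dock and the lid flat on the board. The spot, at crop (423,534), agrees with the skillet geometry (0.460, 0.169). Now upright and over.

```bash
python3 -m inch '0 0.3 0 0 0.5 0.1;0.1 0.8 0 0 0.7 0.1;0.2 1 0 0.05 0.7 0.1;0.2 1 0 0.05 0.7 0.1;0.2 1 0 0 0.7 0.1;0.2 1 0 0 0.7 0.13;0.2 1 0 0 0 0;0.2 1 0 0 0 0;0.2 1 0 0 0 0;0.07 0.4 0 0 0 0;0 0 0 0 0 0;0 0 0 0 0 0'
python3 -m inch '0 0 -0.7 0 0 0;0 0 -0.8 0 0 0;0 0 -0.5 0 0 0;0 0 0 0 0 0;0 0 0 0 0 0'
python3 - <<'E'
from h import *
go([.4597,.169,.205],[0,0,-1],[.0,1,0])
for n in ("wrist","top","scene"):
    p=arm.grab_frame(n)
    for t in ("tip_end","test_spot","probe_grip"):
        r=arm.place_of(p,t)
        if r: u,v=np.array(r[0]["position"])*[640,400];print(n,t,round(r[0]["confidence"],2),u.round(),v.round(),w(p,u,v).round(4),w(p,u,v,.01).round(4))
    if n=="wrist":save(p,"w3.png")
    if n!="top":
        C=cloud(p);q=C[(C[...,2]>.07)&(C[...,2]<.145)&(np.hypot(C[...,0]-.46,C[...,1]-.169)<.03)]
        for a in np.arange(.07,.145,.015):
            k=q[(q[:,2]>a)&(q[:,2]<a+.015)]
            if len(k)>3:print(n,a.round(3),len(k),k.mean(0).round(4),k.min(0).round(4),k.max(0).round(4))
E
```

```text
t: 22.12
eef_pos: [0.4598, 0.1682, 0.2794]
ee_rot: [2.004, 1.571, -1.138]
force: [0.5, -0.1, -0.8]
width: 0.024
t: 22.75
eef_pos: [0.4605, 0.169, 0.2203]
ee_rot: [-2.803, 1.569, 0.338]
force: [0.8, 0.4, -0.9]
width: 0.0238
shift [-0.03  0.   -0.51] turn [ 2.0e-02  1.0e-02 -3.6e+01] alt [-0.01  0.02  0.  ]
wrist tip_end 0.56 317.0 187.0 [0.4665 0.1701 0.1136] [0.4371 0.1704 0.01  ]
wrist test_spot 0.94 316.0 167.0 [0.4618 0.1717 0.0134] [0.461  0.1717 0.01  ]
wrist probe_grip 0.73 319.0 275.0 [0.4762 0.1691 0.267 ] [0.3263 0.1682 0.01  ]
wrist 0.085 83 [0.4655 0.1694 0.0938] [0.4597 0.1631 0.0876] [0.4686 0.1763 0.0961]
wrist 0.1 60 [0.466  0.1698 0.1087] [0.4633 0.1642 0.1022] [0.4673 0.1751 0.1147]
wrist 0.115 74 [0.466  0.1695 0.1228] [0.462  0.1637 0.1152] [0.4673 0.1749 0.1297]
wrist 0.13 30 [0.4664 0.1694 0.1334] [0.4648 0.1647 0.1306] [0.4672 0.1739 0.1366]
top tip_end 0.68 325.0 202.0 [ 0.4816 -0.1026  0.1124] [ 0.4984 -0.1026  0.01  ]
top test_spot 0.58 248.0 217.0 [0.4542 0.165  0.0131] [0.4546 0.1657 0.01  ]
scene tip_end 0.7 246.0 232.0 [ 0.7552 -0.2071  0.0024] [ 0.7586 -0.1974  0.01  ]
scene test_spot 0.84 378.0 258.0 [0.4672 0.1659 0.0111] [0.4663 0.165  0.01  ]
scene probe_grip 0.55 385.0 198.0 [0.4721 0.1794 0.2454] [ 0.2167 -0.0916  0.01  ]
scene 0.085 16 [0.4639 0.1701 0.0933] [0.456  0.1627 0.0885] [0.469  0.1778 0.0996]
scene 0.1 17 [0.4637 0.1706 0.1093] [0.4584 0.1621 0.1011] [0.4671 0.1752 0.115 ]
scene 0.115 13 [0.4633 0.1715 0.1241] [0.4582 0.1669 0.1176] [0.4692 0.1751 0.1292]
scene 0.13 16 [0.465  0.1708 0.1378] [0.4611 0.1646 0.1302] [0.4689 0.1771 0.1427]
```

View pics/w3.png

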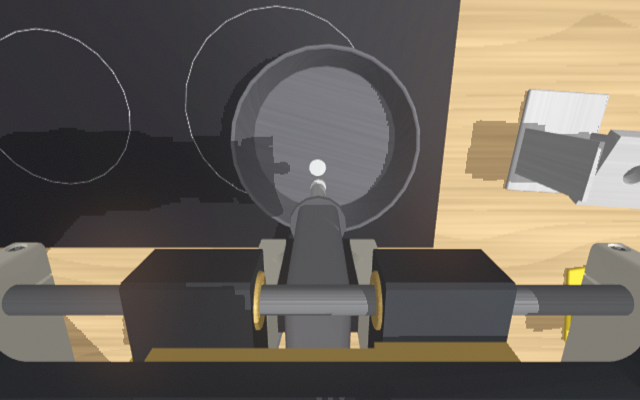

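The wrist view shows the stem vertical, with the tip at (318,186) and the spot at (317,167). Depth puts the axis at (0.461, 0.1695), above the spot. I'm lowering in steps and watching the force.

```bash
python3 -m inch '0 0.02 -0.5 0 0 0;0 0.01 -0.6 0 0 0;0 0 -0.5 0 0 0;0 0 -0.3 0 0 0;0 0 -0.1 0 0 0;0 0 0 0 0 0;0 0 0 0 0 0;0 0 0 0 0 0'
python3 - <<'E'
from h import *
f=[]
for i in range(4):
    p=arm.grab_frame("wrist");s=arm.get_state();f.append([*s["force"],s["eef_pos"][2]])
print(np.round(f,4))
C=cloud(p);q=C[(C[...,2]>.015)&(C[...,2]<.06)&(np.hypot(C[...,0]-.463,C[...,1]-.169)<.015)]
print(len(q),q.min(0),q.mean(0),q.max(0))
g=p["frame"].astype(int).sum(2)
for t in ("test_spot","tip_end"):
    r=arm.place_of(p,t)
    if r: u,v=np.array(r[0]["position"])*[640,400];print(t,r[0]["confidence"],u,v,w(p,u,v,.01))
E
```

```text
t: 24.35
eef_pos: [0.4602, 0.17, 0.1598]
ee_rot: [-2.561, 1.57, 0.581]
force: [0.1, -0.5, -0.3]
width: 0.024
[[ 0.1689  0.0175 -0.6244  0.1597]
 [-0.0433  0.1235 -1.3544  0.1596]
 [ 0.2152  1.0795 -0.8441  0.1596]
 [ 0.2907  0.0921 -0.6754  0.1595]]
169 [0.45938229 0.16398697 0.0269319 ] [0.46518105 0.17038863 0.04221683] [0.46764825 0.17709315 0.05990739]
test_spot 0.71 316.096 182.0 [0.45900275 0.17187077 0.01      ]
tip_end 0.58 316.928 184.4 [0.45667009 0.17109205 0.01      ]
```

```bash
cat > f.py <<'E'
from h import *
f=[]
for i in range(6):
    p=arm.grab_frame("top");s=arm.get_state();f.append([*s["force"],s["eef_pos"][2]])
print("mean force,z",np.mean(f,0).round(4))
E
python3 -m inch '0 0 -0.15 0 0 0;0 0 -0.15 0 0 0;0 0 -0.12 0 0 0;0 0 0 0 0 0' ; python3 f.py; python3 -m inch '0 0 -0.05 0 0 0;0 0 -0.05 0 0 0;0 0 0 0 0 0'; python3 f.py
```

```text
t: 25.15
eef_pos: [0.4598, 0.1696, 0.1463]
ee_rot: [0.904, 1.57, -2.238]
force: [0.4, -0.6, -0.6]
width: 0.024
mean force,z [ 0.0315  0.2531 -1.1492  0.1468]
t: 25.82
eef_pos: [0.4601, 0.1699, 0.1438]
ee_rot: [-2.859, 1.57, 0.283]
force: [0.5, 0.4, 0.8]
width: 0.0236
mean force,z [-0.1652 -0.1739 -0.164   0.1438]
```

```bash
python3 -m inch '0 0 -0.04 0 0 0;0 0 -0.04 0 0 0;0 0 0 0 0 0'; python3 f.py
```

```text
t: 26.5
eef_pos: [0.4601, 0.1699, 0.1414]
ee_rot: [-2.971, 1.57, 0.171]
force: [-0.2, 0.7, 1.1]
width: 0.0239
mean force,z [-0.2843  0.5895  1.5982  0.1415]
```

About 2.5 N over the baseline (−0.9 to −1.1), which is roughly half-way in. One last visual check.

```bash
python3 - <<'E'
from h import *
p=arm.grab_frame("wrist");C=cloud(p);save(p,"w4.png",(220,90,420,240),4)
q=C[(C[...,2]>.02)&(C[...,2]<.075)&(np.hypot(C[...,0]-.463,C[...,1]-.17)<.015)]
for a in (.02,.035,.05,.06):
    k=q[(q[:,2]>a)&(q[:,2]<a+.015)]
    if len(k):print(a,len(k),k.mean(0).round(4),k[:,0].max().round(4))
p=arm.grab_frame("scene");save(p,"s5.png",(340,190,440,290),6)
for n in ("top","scene"):
    p=arm.grab_frame(n);r=arm.place_of(p,"lid")
    if r: u,v=np.array(r[0]["position"])*[640,400];print(n,"lid",r[0]["confidence"],w(p,u,v,.018))
E
```

```text
0.02 73 [0.4652 0.1701 0.0266] 0.4675
0.035 75 [0.4655 0.1703 0.0426] 0.467
0.05 39 [0.4658 0.1704 0.0538] 0.4668
top lid 0.74 [ 0.477229   -0.35597615  0.018     ]
scene lid 0.76 [ 0.4715898  -0.35736237  0.018     ]
```

View pics/w4.png

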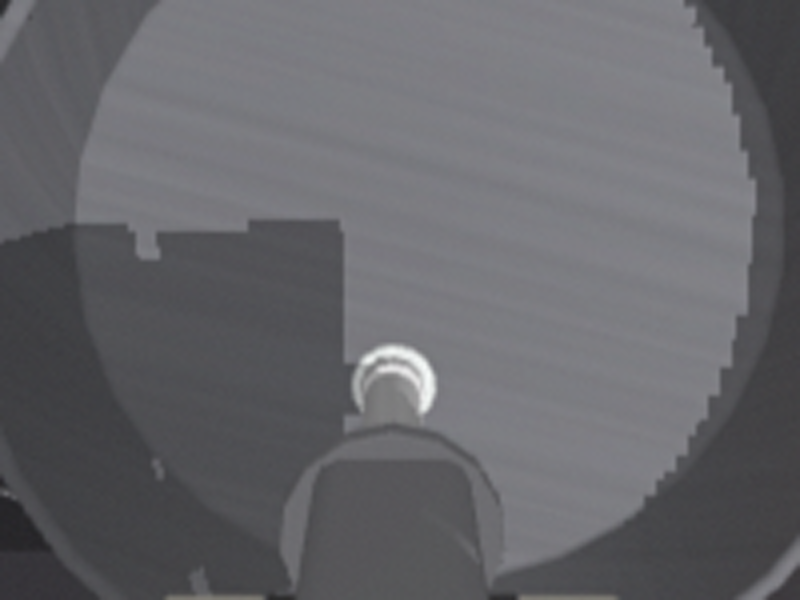

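View pics/s5.png

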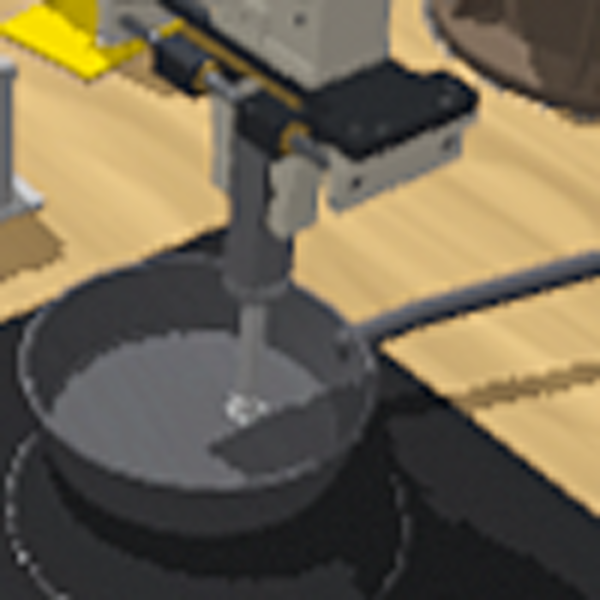

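Both views show the tip standing within the bright disc, at w4 (393,375) and s5 (244,407), with the thermometer upright and nothing touching the skillet. Handing in.

```bash
python3 -c "
from station import arm
print(arm.get_state()['t'],arm.job_done())"
```

```text
the job is handed in; nothing more can be done
27.1 None
```

The lid is flat, knob up, on the round board. The thermometer is out of its dock and held upright in the gripper with its tip on the test spot. I handed the job in at about 27 s; it reports no verdict.

Last checks before handing in:
- **Tip position:** both close views showed the tip inside the bright disc. The stem was vertical to within the depth noise.
- **Press:** about 2.5 N over the no-contact reading. By the spring figures that is roughly 3.7 mm in; I did not measure the travel directly.
- **Lid:** when I let go, the knob top stood at 0.075 m, as it should on the 18 mm board. The lid was 5–12 mm from the board's centre in every estimate, well inside the 50 mm allowed.
- **Surroundings:** the skillet and bystanders looked undisturbed in the pictures, but I did not re-measure the bystanders. The spot lay within 2 mm of where the skillet's original position put it.

Two things did not go smoothly or disagreed:
- **Knob grip:** the first try lifted before the jaws had closed. I went back down, which pressed on the lid with about 20 N, and the second lift held it a few millimetres high on the knob.
- **Vision networks:** their estimates of the spot were up to about 15 mm off in the scene and top views. I relied on bright-spot centroids, wrist depth and the skillet geometry instead, which agreed to about 2 mm.

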